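# Take the red specimen out of the closed case

### The job

Lift the lid off the grey storage case and lay it flat on the bare bench, grip side up. Then take the red mounted specimen (not the green one) out of the case and set it down flat in the blue specimen tray without dropping it, and let go.

Things in the scene. Friction and masses are not known exactly. Their poses are not given: they have to be found in the camera images.
- case: Opaque grey storage case, fixed, 106 (x) x 160 (y) x 45 mm high, walls and floor 5 mm thick. Origin: centre of its underside, on the bench. Inside stand the red specimen and a green one of the same shape, one in each half along y, within 8 mm of (0, +36) and (0, -36) mm; which is where varies. At least 25 mm is free beside each for a finger along the case's x.
- lid: Loose grey lid, 112 (x) x 166 (y) mm, 0.15 kg. Origin: centre of its underside. Upward: locating step 90 x 144 x 5 mm (3 mm play in the case), plate 5 mm, and a central black bar grip 16 (x) x 60 (y) mm from z = 10 to 36 mm. Starts on the case, axes along the case's, origin 40 mm above the bench; lifts straight off. Bare bench for it: beyond the case (0.65 m ahead, 0.08 m right of the robot).
- specimen_red: Red round mounted specimen, a puck 30 mm across and 18 mm high, about 30 g, a pale metal triangle in its top. Origin: centre of its underside; z is its axis, up. It starts hidden in the closed case, standing on the case's floor 5 mm above the bench. Grasp it across its rim.
- tray: Blue shallow specimen tray, loose and empty, 115 (x) x 170 (y) x 20 mm high, floor 5 mm thick, rim walls 4 mm thick. Origin: centre of its underside, on the bench, to the right of the case.

How it is judged:
At the end, for the whole second after the job is handed in: The lid lies on the bench grip side up (underside less than 12 mm above it, within 10 degrees of level), and the red specimen stands on the floor of the level tray, inside its rim, upright within 10 degrees; both at rest (height (world z) of lid below 0.012 m and angle between each of lid, specimen_red's own z axis and vertical below 0.17 rad and x of specimen_red in the frame of tray between -0.05 and 0.05 m and y of specimen_red in the frame of tray between -0.08 and 0.08 m and z of specimen_red in the frame of tray between 0 and 0.012 m and angle between tray's own z axis and vertical below 0.1 rad and linear speed of each of specimen_red, lid below 0.02 m/s); the robot touches nothing.
It fails at once if the red specimen is dropped (falls free, faster than 0.5 m/s while still more than 40 mm above the bench) (linear speed of specimen_red above 0.5 m/s and height (world z) of specimen_red above 0.04 m and contact force between the fingers and specimen_red below 0.05 N).
It also fails if it takes over 64 s, if anything falls off the work surface, if the arm or the gripper's body presses on something with over 40 N, if the wrist force passes 120 N, or if a joint passes its speed limit or range.

### The arm

A 6-joint arm with a two-finger parallel gripper is mounted at the origin on a cart in front of the work surface, level with it; the furniture and walls round the work are solid. World frame = base frame: x ahead of the robot, y to its left, z up, the work surface at z = 0. Lengths are in m, angles in rad, forces in N, time in s.
With the tool pointing down it reaches from about 0.25 to 0.775 m from the base axis. Payload 8.9 kg.
Tool frame: the origin (TCP) lies between the finger pads; the fingertips stand 22 mm ahead of it and the grasp point (between the pads) lies 3 mm ahead of it; y points along the fingers, z is the direction in which the jaws open and shut, and the axes are right-handed (so a half turn about y gives the same grasp; the last joint's range is limited). The gripper opens to 85 mm and grips with 20 to 120 N. Pads are 22 mm wide; open, the fingers measure 114 mm over their backs; the gripper's body (76 mm by 85 mm) begins 54 mm behind the grasp point. The pads swing forward as they close: fully open they stand 13 mm farther back than shut.
Start: joints at [1.197, 0.291, -0.153, 1.127, 0, 1.431], TCP at [0.122, 0.511, 0.253] pointing down, gripper open.
Joint ranges: [-2.52, 2.52], [-0.91, 1.74], [-1.3, 1.37], [-1.96, 2.02], [-1.52, 1.47], [-3.14, 3.14]. Speed limits (rad/s): [2.22, 2.22, 2.79, 3.14, 3.14, 3.14].

### API

Orientations are given as a unit quaternion [x, y, z, w].
In Python, from plant import env gives the robot as it stands.
- The arm moves only by the tool apply_moves, never from a script. Its argument "rows" is a list of rows, each an object with "dp": the shift along the world's x, y, z in units of 0.08 m (1.0 is 0.08 m), a list of three; "dr": the turn, a rotation vector about the world's x, y, z in units of pi rad (1.0 is pi rad), a list of three. In form: [{"dp": [dx, dy, dz], "dr": [ax, ay, az]}, ...]. A call has 1 to 10 rows; each row is the pose to reach, as a shift and turn from the pose measured when the call began, turning the shorter way round; what a row does not reach only later rows make up. A row lasts 1/12 s, in which the tool goes at most 41.7 mm and 7.16 degrees, less where a joint would pass 70% of its speed; a pose out of reach is approached as far as the arm can. A call with a number of a shift or a turn outside -1 to 1 is refused whole. A call with a gripper value outside its range is refused whole. "hand" is the opening, from 0 (shut) to 1 (fully open), set as the call begins (left out, the last holds). The fingers move at their own pace and stop on an object; "squeeze" is the grip in N (left out, the last holds). Time passes only in rows, so rows that repeat a pose let the fingers close. It gives the time, the measured TCP pose, the force and the opening at its end, in the units of the state.
- env.observe(): the state, without advancing time (a new reading comes with each control period).
- env.capture(name): name is "scene" or "top" or "wrist"; returns a dict with "image" (480x640x3 uint8, red, green, blue), "range_z" (480x640 float32, m along the optical axis (not along the pixel's ray), 0 where there is no reading), "fx", "fy", "cx", "cy" (pixels), "T" (4x4, takes a point from camera to world coordinates). Camera axes: x right, y up, looking along -z (the intrinsics and any distortion apply to the point x, -y, -z); pixel columns grow to the right and rows downward; lengths in m; the calibration is good to about 2 mm. A picture is of the moment at which its call begins.
- env.hand_in(): hands the job in, once; it reports no verdict.
The state is a dict: "time": time; "joints": joint angles; "qd": joint speeds; "joint_torque": joint torques, N m; "ee_pos": TCP position; "tcp_rot": TCP orientation; "wrist_force": force on the tool from outside, world axes, zero at the start; "wrist_torque": the same for the moment, N m; "grip_width": finger opening in m.
Only numpy, scipy, OpenCV 4.12 (cv2) and the standard library are available. Lean on these libraries where they do the work, as an engineer would, in place of code of your own. Each camera call takes 0.05 s, during which the arm holds its last target.

## Working session

There is one attempt and no reset: what is moved stays moved. The work goes in short steps, Python scripts to look and compute and a tool call to move; the robot and the scene stay as the last step left them, time stands still between calls to the robot, and variables do not carry over. Pictures are saved under pics/ and viewed, and the job is handed in when it is done.

Besides the shell and the picture viewer there is one more tool, called as name(argument=value, ...), one argument or row to a line, values as JSON. apply_moves: Moves the arm, as the interface text tells. Shifts and turns lie within -1 to 1; 1 stands for 0.08 m of shift or pi rad of turn. Its arguments: {"type":"object","properties":{"rows":{"type":"array"},"hand":{"type":"number"},"squeeze":{"type":"number"}},"required":["rows"]}

```bash
ls; mkdir -p pics
python3 - <<'E'
from plant import env
import cv2
s=env.observe();print(s)
for n in("top","scene"):
    c=env.capture(n);cv2.imwrite(f"pics/{n}0.png",c["image"][:,:,::-1]);print(n,c["fx"],c["fy"],c["cx"],c["cy"],c["T"],c.keys())
E
```

```text
pics
{'time': 0.0, 'joints': array([ 1.19669720e+00,  2.91242093e-01, -1.54093918e-01,  1.12672484e+00,
        1.13726982e-05,  1.43150002e+00]), 'qd': array([-1.22607495e-03, -5.36305323e-04, -1.11864790e-03,  8.26971046e-04,
        8.88864454e-06,  8.48887126e-04]), 'joint_torque': array([ 2.86235172e-04, -5.37144113e+01,  3.31372333e+01,  1.59857090e-02,
       -1.26333016e-04,  7.50740014e-06]), 'ee_pos': array([0.12198473, 0.51021882, 0.25276423]), 'tcp_rot': array([ 0.70267058, -0.08294215,  0.08270735, -0.70180777]), 'wrist_force': array([-0.38605419,  0.39074604, -0.83599091]), 'wrist_torque': array([ 0.00614064,  0.02219819, -0.00615663]), 'grip_width': 0.08527357609970408}
top 564.0830003482795 564.0830003482795 318.02574434295036 244.22196274570868 [[-0.02254285  0.9955782  -0.09119135  0.39030184]
 [-0.99921272 -0.02541545 -0.03046302 -0.18487209]
 [-0.03264599  0.09043283  0.99536734  1.02366204]
 [ 0.          0.          0.          1.        ]] dict_keys(['image', 'range_z', 'fx', 'fy', 'cx', 'cy', 'T'])
scene 603.890246820548 603.890246820548 324.503272640352 234.63301634479805 [[ 0.49379904  0.48744941 -0.72010804 -0.22881836]
 [-0.86956875  0.28019517 -0.40662127 -0.55706933]
 [ 0.00356349  0.82697264  0.56223087  0.5973719 ]
 [ 0.          0.          0.          1.        ]] dict_keys(['image', 'range_z', 'fx', 'fy', 'cx', 'cy', 'T'])
```

View pics/top0.png

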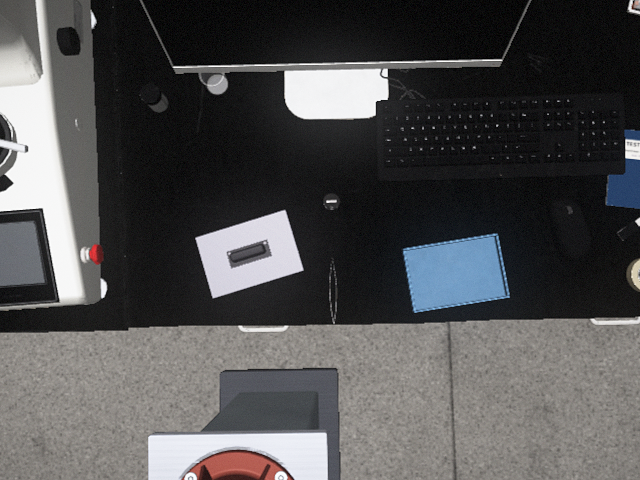

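View pics/scene0.png

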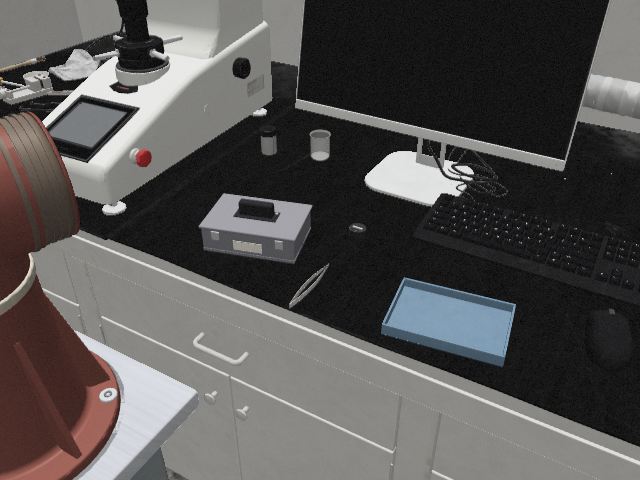

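The top view shows the lid at about (249,253) with its black grip, the tray at about (456,272), a small dark object at (332,202), tweezers at (333,290) and the monitor foot at (337,95). Next I'll measure them.

```bash
cat > h.py <<'E'
import numpy as np, cv2
from plant import env
def ray(c,uv,z):
    uv=np.atleast_2d(np.asarray(uv,float))
    d=np.c_[(uv[:,0]-c["cx"])/c["fx"],-(uv[:,1]-c["cy"])/c["fy"],-np.ones(len(uv))]@c["T"][:3,:3].T
    o=c["T"][:3,3]; z=np.broadcast_to(z,len(uv))
    return o+d*((z-o[2])/d[:,2])[:,None]
def proj(c,p):
    q=(np.atleast_2d(p)-c["T"][:3,3])@c["T"][:3,:3]
    return np.c_[c["cx"]+c["fx"]*q[:,0]/-q[:,2], c["cy"]-c["fy"]*q[:,1]/-q[:,2]]
def biggest(m):
    cs,_=cv2.findContours(m.astype(np.uint8)*255,cv2.RETR_EXTERNAL,cv2.CHAIN_APPROX_NONE)
    return max(cs,key=cv2.contourArea)
def rect(c,cnt,z):
    P=ray(c,cnt.reshape(-1,2),z)[:,:2]
    (x,y),(w,h),a=cv2.minAreaRect((P*1000).astype(np.float32))
    if w>h: w,h,a=h,w,a-90
    # angle a = direction of the short (x) axis
    a=(a+90)%180-90
    return x,y,w,h,a
E
python3 - <<'E'
from h import *
c=env.capture("top");im=c["image"].astype(int)
R,G,B=im[...,0],im[...,1],im[...,2]
roi=np.zeros(R.shape,bool);roi[190:320,180:320]=1
m=roi&(G>90); lid=biggest(m);print("lid",rect(c,lid,0.05))
g=np.zeros(R.shape,np.uint8);cv2.drawContours(g,[lid],-1,255,-1);g=cv2.erode(g,np.ones((9,9)))
gm=(g>0)&(G<90);gr=biggest(gm);print("grip",rect(c,gr,0.076),gr.min((0,1)),gr.max((0,1)))
t=biggest((B>R+25)&(np.arange(640)[None]<560)&(np.arange(480)[:,None]>200));print("tray",rect(c,t,0.02))
print("depthZ lid", [ (c["range_z"][v,u]) for u,v in((215,245),(249,253),(456,272),(285,230))])
print(proj(c,[[.65,-.08,0],[.65,0,0],[.65,-.16,0],[.57,-.08,0],[.73,-.08,0]]))
# height map
v,u=np.mgrid[0:480,0:640];z=c["range_z"]
P=np.stack([(u-c["cx"])/c["fx"]*z,-(v-c["cy"])/c["fy"]*z,-z],-1)@c["T"][:3,:3].T+c["T"][:3,3]
P[z==0]=np.nan
for n,(uu,vv) in dict(lid=(215,245),grip=(249,253),small=(332,202),twz=(333,290),stand=(337,100),moni=(330,65),kbd=(400,150),bench=(270,150)).items(): print(n,P[vv,uu].round(3))
s=env.capture("scene");i=s["image"][170:280,180:340][:,:,::-1];cv2.imwrite("pics/z.png",cv2.resize(i,None,fx=5,fy=5))
i=c["image"][190:320,180:350][:,:,::-1];cv2.imwrite("pics/z2.png",cv2.resize(i,None,fx=4,fy=4))
E
```

```text
lid (466.51007080078125, -34.3426513671875, 112.46186065673828, 166.44161987304688, 15.806683540344238)
grip (465.2590026855469, -35.49086380004883, 24.07536506652832, 64.19303894042969, 15.843255996704102) [229 241] [266 265]
tray (426.41717529296875, -395.1388854980469, 116.35386657714844, 173.16786193847656, 7.8536787033081055)
depthZ lid [np.float32(0.9813179), np.float32(0.9534417), np.float32(1.0096893), np.float32(0.981812)]
[[276.37181955 156.13466042]
 [233.45238448 157.43359421]
 [319.49175393 154.82965863]
 [277.05877567 198.77733301]
 [275.69438121 114.0828031 ]]
lid [0.482 0.024 0.053]
grip [ 0.465 -0.039  0.077]
small [ 0.558 -0.181  0.021]
twz [ 0.4   -0.179  0.   ]
stand [ 0.749 -0.195  0.012]
moni [ 0.768 -0.184  0.127]
kbd [ 0.648 -0.306  0.023]
bench [ 0.661 -0.069  0.003]
```

View pics/z2.png

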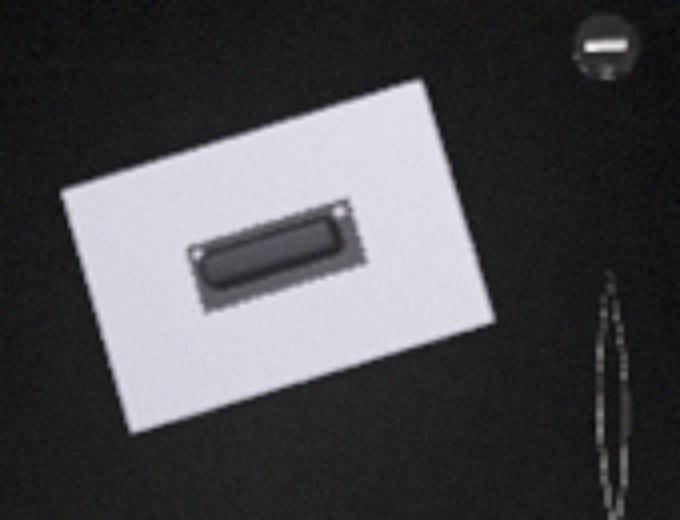

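```bash
cat >> h.py <<'E'
from scipy.spatial.transform import Rotation as Ro
def st():
    s=env.observe();r=Ro.from_quat(s["tcp_rot"]).as_matrix()
    a=np.degrees(np.arctan2(r[1,2],r[0,2]))
    print("t%.2f"%s["time"],"p",s["ee_pos"].round(4),"down",r[:,1].round(3),"jaw",a.round(2),"w",round(float(s["grip_width"]),4),"F",s["wrist_force"].round(1),"q",s["joints"].round(2))
    return s
E
python3 -c "
from h import *
st()"
```

```text
t0.20 p [0.1221 0.5103 0.2529] down [-0.    -0.001 -1.   ] jaw 76.54 w 0.0855 F [-0.8  0.2  0.4] q [ 1.2   0.29 -0.15  1.13 -0.    1.43]
```

apply_moves(
  rows=[
    {"dp":[0.2,-0.4,0],"dr":[0,0,-0.025]},
    {"dp":[0.4,-0.8,0],"dr":[0,0,-0.05]},
    {"dp":[0.4,-0.8,0],"dr":[0,0,-0.05]},
  ],
  hand=1,
  squeeze=60,
)

```text
time: 0.45
ee_pos: [0.155, 0.442, 0.2525]
tcp_rot: [0.695, -0.14, 0.14, -0.692]
wrist_force: [0.4, 1.4, -0.2]
grip_width: 0.0855
```

apply_moves(
  rows=[
    {"dp":[0.2,-0.4,0],"dr":[0,0,-0.025]},
    {"dp":[0.4,-0.8,0],"dr":[0,0,-0.05]},
    {"dp":[0.4,-0.8,0],"dr":[0,0,-0.05]},
  ],
)

```text
time: 0.7
ee_pos: [0.188, 0.3739, 0.2523]
tcp_rot: [0.682, -0.196, 0.196, -0.677]
wrist_force: [-0.9, 2.0, -0.1]
grip_width: 0.0851
```

apply_moves(
  rows=[
    {"dp":[0.2,-0.4,0],"dr":[0,0,-0.025]},
    {"dp":[0.4,-0.8,0],"dr":[0,0,-0.05]},
    {"dp":[0.4,-0.8,0],"dr":[0,0,-0.05]},
  ],
)

```text
time: 0.95
ee_pos: [0.2214, 0.3062, 0.2522]
tcp_rot: [0.664, -0.251, 0.252, -0.658]
wrist_force: [-0.2, 0.7, -0.4]
grip_width: 0.0855
```

apply_moves(
  rows=[
    {"dp":[0.2,-0.4,0],"dr":[0,0,-0.025]},
    {"dp":[0.4,-0.8,0],"dr":[0,0,-0.05]},
    {"dp":[0.4,-0.8,0],"dr":[0,0,-0.05]},
  ],
)

```text
time: 1.2
ee_pos: [0.2553, 0.2387, 0.2523]
tcp_rot: [0.641, -0.305, 0.306, -0.634]
wrist_force: [1.1, 0.2, 0.7]
grip_width: 0.0854
```

```bash
python3 -c "
from h import *
st()"
```

```text
t1.20 p [0.2553 0.2387 0.2523] down [-0.002 -0.01  -1.   ] jaw 38.85 w 0.0854 F [1.1 0.2 0.7] q [ 0.55 -0.04 -0.55  1.07 -0.01  1.44]
```

apply_moves(
  rows=[
    {"dp":[0.33,-0.43,0],"dr":[0,0,-0.016]},
    {"dp":[0.66,-0.85,0],"dr":[0,0,-0.032]},
    {"dp":[0.66,-0.85,0],"dr":[0,0,-0.032]},
  ],
)

```text
time: 1.45
ee_pos: [0.3113, 0.1677, 0.2526]
tcp_rot: [0.624, -0.337, 0.34, -0.617]
wrist_force: [0.8, 0.8, -0.0]
grip_width: 0.0854
```

apply_moves(
  rows=[
    {"dp":[0.33,-0.43,0],"dr":[0,0,-0.016]},
    {"dp":[0.66,-0.85,0],"dr":[0,0,-0.032]},
    {"dp":[0.66,-0.85,0],"dr":[0,0,-0.032]},
  ],
)

```text
time: 1.7
ee_pos: [0.3677, 0.0965, 0.2529]
tcp_rot: [0.605, -0.369, 0.373, -0.599]
wrist_force: [-0.3, 1.0, -0.1]
grip_width: 0.0851
```

apply_moves(
  rows=[
    {"dp":[0.33,-0.43,0],"dr":[0,0,-0.016]},
    {"dp":[0.66,-0.85,0],"dr":[0,0,-0.032]},
    {"dp":[0.66,-0.85,0],"dr":[0,0,-0.032]},
  ],
)

```text
time: 1.95
ee_pos: [0.4241, 0.0253, 0.2529]
tcp_rot: [0.585, -0.399, 0.405, -0.578]
wrist_force: [-0.6, -0.2, -0.0]
grip_width: 0.0854
```

apply_moves(
  rows=[
    {"dp":[0.33,-0.43,0],"dr":[0,0,-0.016]},
    {"dp":[0.66,-0.85,0],"dr":[0,0,-0.032]},
    {"dp":[0.66,-0.85,0],"dr":[0,0,-0.032]},
    {"dp":[0.66,-0.85,0],"dr":[0,0,-0.032]},
    {"dp":[0.66,-0.85,0],"dr":[0,0,-0.032]},
  ],
)

```text
time: 2.37
ee_pos: [0.4767, -0.0422, 0.2524]
tcp_rot: [0.564, -0.428, 0.433, -0.557]
wrist_force: [-0.8, 0.2, 0.4]
grip_width: 0.0853
```

```bash
python3 -c "
from h import *
st()
c=env.capture('wrist');cv2.imwrite('pics/w1.png',c['image'][:,:,::-1])
print(c['T'].round(3),c['fx'])
im=c['image'].astype(int);print(proj(c,[[.4665,-.0343,.05]]))
"
```

```text
t2.37 p [ 0.4767 -0.0422  0.2524] down [-0.001 -0.012 -1.   ] jaw 14.92 w 0.0853 F [-0.8  0.2  0.4] q [-0.23  0.2  -0.27  1.09 -0.01  1.08]
[[ 0.967 -0.246 -0.071  0.457]
 [ 0.256  0.924  0.283  0.029]
 [-0.004 -0.291  0.957  0.372]
 [ 0.     0.     0.     1.   ]] 341.26540132343524
[[312.54028596 201.1848062 ]]
```

View pics/w1.png

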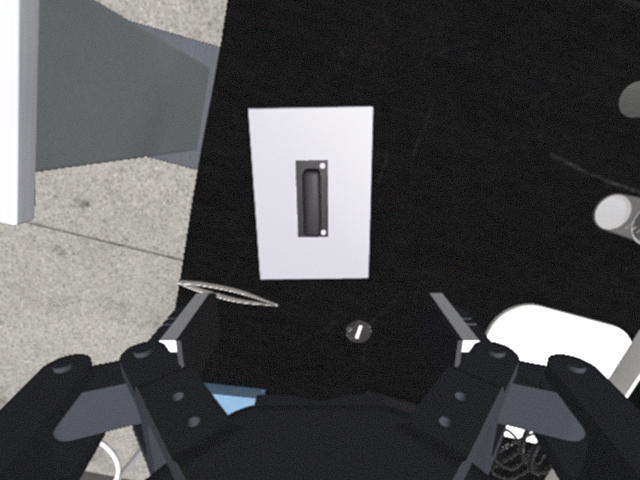

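The wrist view shows the lid at corners (249,108), (373,107), (369,278) and (261,279), with the grip near (312,200). I'll use it to cross-check the centre.

```bash
python3 -c "
from h import *
c=env.capture('wrist');G=c['image'][...,1].astype(int);m=np.zeros(G.shape,bool);m[95:290,235:390]=1
l=biggest(m&(G>110));print(rect(c,l,.05))
s=st();d=np.array([.4665,-.0343])-s['ee_pos'][:2];print(d/.08,(15.8-14.92)/180)
"
```

```text
(465.5914306640625, -32.37510681152344, 111.70133209228516, 165.57415771484375, 15.770761489868164)
t2.47 p [ 0.4762 -0.0415  0.2528] down [-0.    -0.012 -1.   ] jaw 14.99 w 0.0857 F [-0.8  1.4  0.2] q [-0.23  0.2  -0.27  1.09 -0.01  1.08]
[-0.12124281  0.08984455] 0.004888888888888893
```

apply_moves(
  rows=[
    {"dp":[-0.13,0.1,-0.4],"dr":[0.004,0,0.005]},
    {"dp":[-0.13,0.1,-0.8],"dr":[0.004,0,0.005]},
    {"dp":[-0.13,0.1,-0.8],"dr":[0.004,0,0.005]},
    {"dp":[-0.13,0.1,-0.8],"dr":[0.004,0,0.005]},
  ],
)

```text
time: 2.8
ee_pos: [0.4644, -0.0324, 0.1887]
tcp_rot: [0.565, -0.427, 0.425, -0.564]
wrist_force: [-0.3, 0.1, 1.2]
grip_width: 0.0856
```

apply_moves(
  rows=[
    {"dp":[0,0,-0.3],"dr":[0,0,0]},
    {"dp":[0,0,-0.6],"dr":[0,0,0]},
    {"dp":[0,0,-0.6],"dr":[0,0,0]},
    {"dp":[0,0,-0.6],"dr":[0,0,0]},
  ],
)

```text
time: 3.13
ee_pos: [0.4647, -0.0321, 0.1419]
tcp_rot: [0.565, -0.426, 0.425, -0.564]
wrist_force: [0.4, -0.7, 0.9]
grip_width: 0.0854
```

```bash
python3 -c "
from h import *
st()
c=env.capture('wrist');cv2.imwrite('pics/w2.png',c['image'][:,:,::-1])
"
```

```text
t3.13 p [ 0.4647 -0.0321  0.1419] down [-0.003  0.001 -1.   ] jaw 16.01 w 0.0854 F [ 0.4 -0.7  0.9] q [-0.23  0.28 -0.48  0.81  0.    1.07]
```

View pics/w2.png

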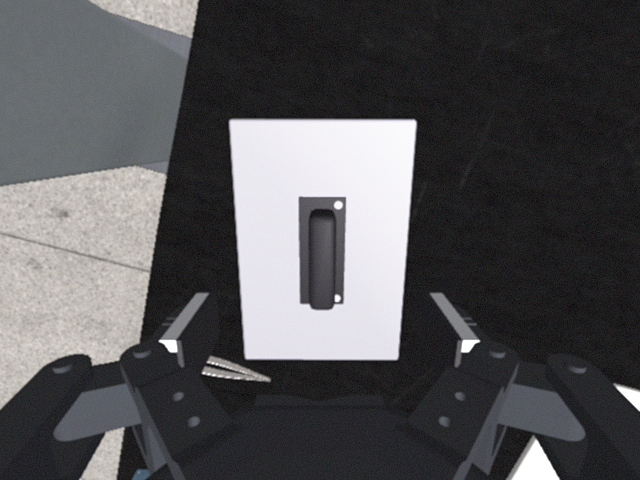

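The grip at (322,255) lies centred between the fingers, so I'll descend and close.

apply_moves(
  rows=[
    {"dp":[0.01,-0.01,-0.3],"dr":[0,0,0]},
    {"dp":[0.01,-0.01,-0.6],"dr":[0,0,0]},
    {"dp":[0.01,-0.01,-0.7],"dr":[0,0,0]},
    {"dp":[0.01,-0.01,-0.79],"dr":[0,0,0]},
    {"dp":[0.01,-0.01,-0.79],"dr":[0,0,0]},
    {"dp":[0.01,-0.01,-0.79],"dr":[0,0,0]},
  ],
)

```text
time: 3.68
ee_pos: [0.4669, -0.0333, 0.0803]
tcp_rot: [-0.565, 0.426, -0.425, 0.565]
wrist_force: [-0.6, -0.2, -0.0]
grip_width: 0.0854
```

apply_moves(
  rows=[
    {"dp":[0,0,0],"dr":[0,0,0]},
    {"dp":[0,0,0],"dr":[0,0,0]},
    {"dp":[0,0,0],"dr":[0,0,0]},
    {"dp":[0,0,0],"dr":[0,0,0]},
    {"dp":[0,0,0],"dr":[0,0,0]},
    {"dp":[0,0,0],"dr":[0,0,0]},
    {"dp":[0,0,0],"dr":[0,0,0]},
    {"dp":[0,0,0],"dr":[0,0,0]},
  ],
  hand=0,
  squeeze=60,
)

```text
time: 4.35
ee_pos: [0.467, -0.0333, 0.0807]
tcp_rot: [-0.565, 0.426, -0.426, 0.565]
wrist_force: [-1.3, 0.5, 5.9]
grip_width: 0.0146
```

```bash
python3 -c "
from h import *
st()
"
```

```text
t4.35 p [ 0.467  -0.0333  0.0807] down [ 0.  0. -1.] jaw 16.01 w 0.0146 F [-1.3  0.5  5.9] q [-0.23  0.37 -0.56  0.65  0.    1.06]
```

apply_moves(
  rows=[
    {"dp":[0,0,0.1],"dr":[0,0,0]},
    {"dp":[0,0,0.25],"dr":[0,0,0]},
    {"dp":[0,0,0.4],"dr":[0,0,0]},
    {"dp":[0,0,0.6],"dr":[0,0,0]},
    {"dp":[0,0,0.8],"dr":[0,0,0]},
    {"dp":[0,0,1.0],"dr":[0,0,0]},
    {"dp":[0,0,1.0],"dr":[0,0,0]},
  ],
)

```text
time: 4.93
ee_pos: [0.4685, -0.0336, 0.1635]
tcp_rot: [-0.564, 0.424, -0.427, 0.565]
wrist_force: [0.4, 0.1, -1.0]
grip_width: 0.0142
```

```bash
python3 -c "
from h import *
st()
c=env.capture('scene');cv2.imwrite('pics/s2.png',c['image'][:,:,::-1])
"
```

```text
t4.93 p [ 0.4685 -0.0336  0.1635] down [ 0.004 -0.001 -1.   ] jaw 16.01 w 0.0142 F [ 0.4  0.1 -1. ] q [-0.23  0.26 -0.45  0.86  0.    1.06]
```

View pics/s2.png

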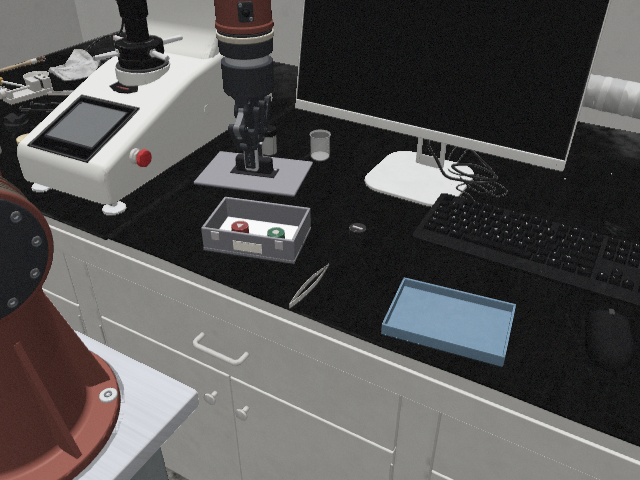

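The lid is lifted level at (255,172). The open case shows red at (240,227), in the +y half, and green at (276,233). Now I'll carry the lid beyond the case.

apply_moves(
  rows=[
    {"dp":[0.25,-0.07,0],"dr":[0,0,-0.01]},
    {"dp":[0.5,-0.13,0],"dr":[0,0,-0.02]},
    {"dp":[0.73,-0.2,0],"dr":[0,0,-0.03]},
    {"dp":[0.73,-0.2,0],"dr":[0,0,-0.03]},
  ],
)

```text
time: 5.32
ee_pos: [0.5291, -0.0505, 0.1612]
tcp_rot: [-0.543, 0.451, -0.454, 0.544]
wrist_force: [-0.2, -0.4, -0.9]
grip_width: 0.0143
```

apply_moves(
  rows=[
    {"dp":[0.25,-0.07,0],"dr":[0,0,-0.01]},
    {"dp":[0.5,-0.13,0],"dr":[0,0,-0.02]},
    {"dp":[0.73,-0.2,0],"dr":[0,0,-0.03]},
    {"dp":[0.73,-0.2,0],"dr":[0,0,-0.03]},
  ],
)

```text
time: 5.65
ee_pos: [0.5895, -0.0673, 0.16]
tcp_rot: [-0.521, 0.476, -0.48, 0.522]
wrist_force: [-1.9, -0.6, -1.9]
grip_width: 0.0143
```

apply_moves(
  rows=[
    {"dp":[0.25,-0.07,0],"dr":[0,0,-0.01]},
    {"dp":[0.5,-0.13,0],"dr":[0,0,-0.02]},
    {"dp":[0.67,-0.18,0],"dr":[0,0,-0.03]},
    {"dp":[0.67,-0.18,0],"dr":[0,0,-0.03]},
    {"dp":[0.67,-0.18,0],"dr":[0,0,-0.03]},
  ],
)

```text
time: 6.07
ee_pos: [0.6421, -0.0815, 0.1587]
tcp_rot: [0.498, -0.501, 0.503, -0.499]
wrist_force: [-0.1, 1.0, -1.8]
grip_width: 0.0145
```

```bash
python3 -c "
from h import *
st()
c=env.capture('top');cv2.imwrite('pics/t3.png',c['image'][:,:,::-1])
c=env.capture('scene');cv2.imwrite('pics/s3.png',c['image'][:,:,::-1])
"
```

```text
t6.07 p [ 0.6421 -0.0815  0.1587] down [ 0.002 -0.002 -1.   ] jaw -0.36 w 0.0145 F [-0.1  1.  -1.8] q [-0.24  0.58  0.05  1.04 -0.    1.34]
```

View pics/t3.png

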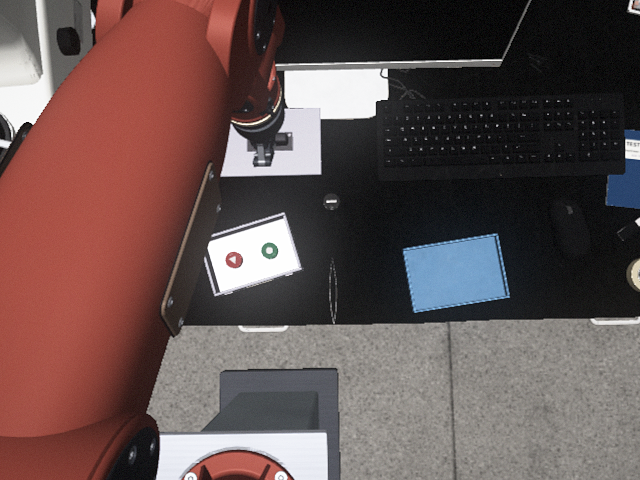

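View pics/s3.png

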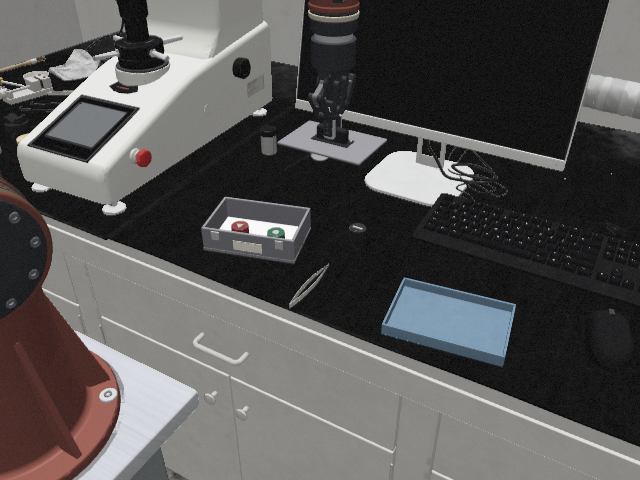

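The lid is held level over the bare bench beyond the case. It is clear of the monitor foot, whose lower edge is at row 118, and of the beaker. Lowering it.

apply_moves(
  rows=[
    {"dp":[-0.06,0,-0.3],"dr":[0,0,0]},
    {"dp":[-0.06,0,-0.6],"dr":[0,0,0]},
    {"dp":[-0.06,0,-0.9],"dr":[0,0,0]},
    {"dp":[-0.06,0,-0.9],"dr":[0,0,0]},
    {"dp":[-0.06,0,-0.9],"dr":[0,0,0]},
  ],
)

```text
time: 6.58
ee_pos: [0.6351, -0.0808, 0.0867]
tcp_rot: [0.499, -0.501, 0.502, -0.498]
wrist_force: [0.7, -0.5, -0.5]
grip_width: 0.0144
```

```bash
python3 -c "
from h import *
st()
c=env.capture('scene');cv2.imwrite('pics/s4.png',cv2.resize(c['image'][80:200,240:420,::-1],None,fx=4,fy=4))
"
```

```text
t6.58 p [ 0.6351 -0.0808  0.0867] down [-0.    -0.001 -1.   ] jaw -0.33 w 0.0144 F [ 0.7 -0.5 -0.5] q [-0.24  0.63 -0.06  0.88 -0.    1.34]
```

View pics/s4.png

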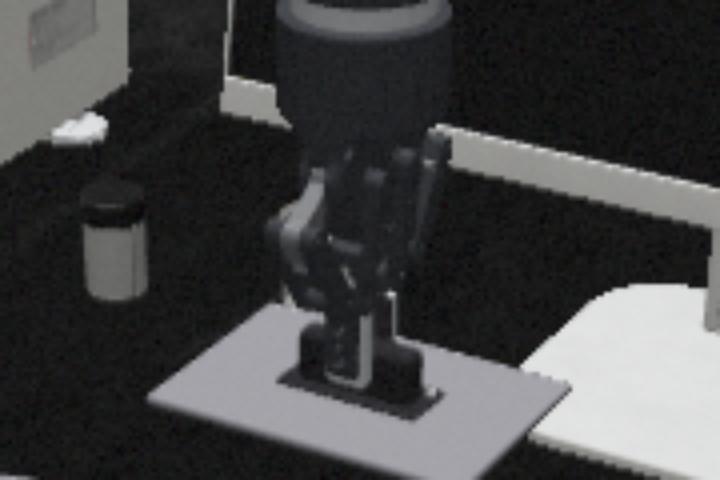

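The lid is level about 46 mm above the bench, near the monitor foot but clear of it, and its far corner is at about (568,388) in the crop. I'll shift 6 mm closer to the robot and lower.

apply_moves(
  rows=[
    {"dp":[-0.08,0,-0.1],"dr":[0,0,0]},
    {"dp":[-0.08,0,-0.2],"dr":[0,0,0]},
    {"dp":[-0.08,0,-0.3],"dr":[0,0,0]},
    {"dp":[-0.08,0,-0.4],"dr":[0,0,0]},
    {"dp":[-0.08,0,-0.47],"dr":[0,0,0]},
    {"dp":[-0.08,0,-0.5],"dr":[0,0,0]},
    {"dp":[-0.08,0,-0.5],"dr":[0,0,0]},
    {"dp":[-0.08,0,-0.5],"dr":[0,0,0]},
  ],
)

```text
time: 7.3
ee_pos: [0.6302, -0.0811, 0.0481]
tcp_rot: [0.498, -0.5, 0.502, -0.499]
wrist_force: [-0.4, -0.5, -1.8]
grip_width: 0.0147
```

apply_moves(
  rows=[
    {"dp":[0,0,-0.02],"dr":[0,0,0]},
    {"dp":[0,0,-0.04],"dr":[0,0,0]},
    {"dp":[0,0,-0.04],"dr":[0,0,0]},
  ],
)

```text
time: 7.55
ee_pos: [0.6302, -0.0811, 0.0448]
tcp_rot: [0.498, -0.5, 0.502, -0.499]
wrist_force: [0.7, 0.3, -2.3]
grip_width: 0.0148
```

```bash
python3 -c "
from h import *
st()
"
```

```text
t7.55 p [ 0.6302 -0.0811  0.0448] down [ 0.002 -0.002 -1.   ] jaw -0.33 w 0.0148 F [ 0.7  0.3 -2.3] q [-0.24  0.67 -0.12  0.78 -0.    1.33]
```

apply_moves(
  rows=[
    {"dp":[0,0,-0.02],"dr":[0,0,0]},
    {"dp":[0,0,-0.04],"dr":[0,0,0]},
    {"dp":[0,0,-0.04],"dr":[0,0,0]},
  ],
)

```text
time: 7.8
ee_pos: [0.63, -0.081, 0.0412]
tcp_rot: [0.498, -0.501, 0.502, -0.499]
wrist_force: [0.8, -0.5, -1.2]
grip_width: 0.0147
```

apply_moves(
  rows=[
    {"dp":[0,0,-0.01],"dr":[0,0,0]},
    {"dp":[0,0,-0.02],"dr":[0,0,0]},
    {"dp":[0,0,-0.02],"dr":[0,0,0]},
  ],
)

```text
time: 8.05
ee_pos: [0.6302, -0.0811, 0.0407]
tcp_rot: [0.498, -0.5, 0.503, -0.499]
wrist_force: [-3.5, 0.9, 10.4]
grip_width: 0.0146
```

The lid is touching the bench (10 N). Releasing it.

apply_moves(
  rows=[
    {"dp":[0,0,0.01],"dr":[0,0,0]},
    {"dp":[0,0,0.01],"dr":[0,0,0]},
    {"dp":[0,0,0.01],"dr":[0,0,0]},
    {"dp":[0,0,0.01],"dr":[0,0,0]},
    {"dp":[0,0,0.01],"dr":[0,0,0]},
    {"dp":[0,0,0.01],"dr":[0,0,0]},
  ],
  hand=1,
)

```text
time: 8.55
ee_pos: [0.6301, -0.0811, 0.0414]
tcp_rot: [0.498, -0.5, 0.502, -0.499]
wrist_force: [1.0, 0.4, 0.0]
grip_width: 0.0844
```

apply_moves(
  rows=[
    {"dp":[0,0,0.2],"dr":[0,0,0]},
    {"dp":[0,0,0.5],"dr":[0,0,0]},
    {"dp":[0,0,0.95],"dr":[0,0,0]},
    {"dp":[0,0,0.95],"dr":[0,0,0]},
  ],
)

```text
time: 8.88
ee_pos: [0.6334, -0.0818, 0.1236]
tcp_rot: [0.497, -0.498, 0.505, -0.5]
wrist_force: [2.0, -0.8, 1.4]
grip_width: 0.0855
```

apply_moves(
  rows=[
    {"dp":[0,0,0.5],"dr":[0,0,0]},
    {"dp":[0,0,0.95],"dr":[0,0,0]},
    {"dp":[0,0,0.95],"dr":[0,0,0]},
  ],
)

```text
time: 9.13
ee_pos: [0.6371, -0.0827, 0.2076]
tcp_rot: [0.495, -0.494, 0.508, -0.502]
wrist_force: [0.7, 0.1, 1.0]
grip_width: 0.0856
```

```bash
python3 -c "
from h import *
st()
c=env.capture('top');cv2.imwrite('pics/t5.png',c['image'][:,:,::-1])
c=env.capture('scene');cv2.imwrite('pics/s5.png',c['image'][:,:,::-1])
"
```

```text
t9.13 p [ 0.6371 -0.0827  0.2076] down [ 0.022 -0.007 -1.   ] jaw -0.31 w 0.0856 F [0.7 0.1 1. ] q [-0.24  0.52  0.08  1.11 -0.    1.33]
```

View pics/t5.png

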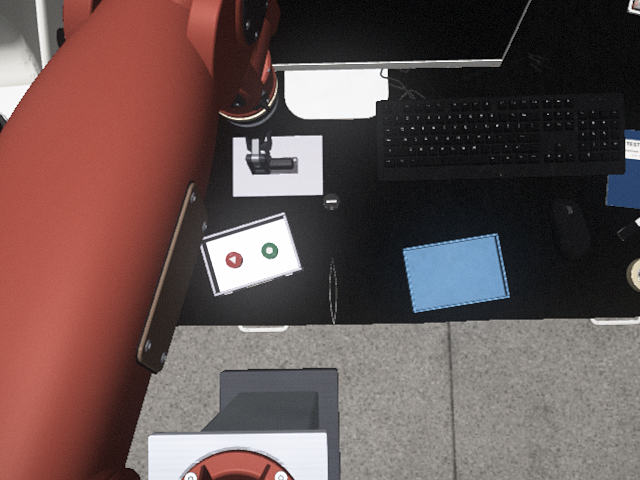

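View pics/s5.png

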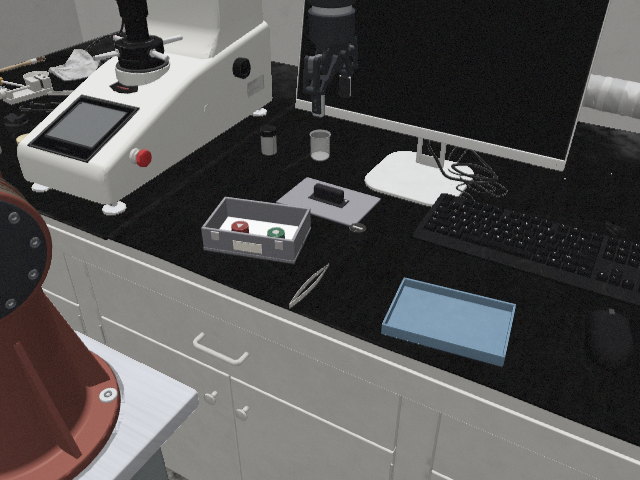

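The lid lies on the bench with its grip up, at (278,166) in the top view and (330,200) in the scene view. It is just clear of the small object at (332,202). Red is at (234,260) in the top view. Now I'll measure red, the lid's level and the tray.

Run:
```python
from h import *
def red(c): 
    i=c["image"].astype(int); m=(i[...,0]>i[...,1]+50)&(i[...,0]>i[...,2]+50)
    return m
for n,(r0,r1,c0,c1) in dict(top=(215,295,208,300),scene=(195,262,200,312)).items():
    c=env.capture(n);m=np.zeros((480,640),bool);m[r0:r1,c0:c1]=red(c)[r0:r1,c0:c1]
    k=biggest(m);(u,v),rad=cv2.minEnclosingCircle(k);P=ray(c,k.reshape(-1,2),.023)[:,:2]
    e=cv2.fitEllipse((P*1000).astype(np.float32));print(n,k.min((0,1)),k.max((0,1)),"ell",e, "mean",P.mean(0),len(k))
    if n=="top":
        v,u=np.mgrid[0:480,0:640];z=c["range_z"]
        Q=np.stack([(u-c["cx"])/c["fx"]*z,-(v-c["cy"])/c["fy"]*z,-z],-1)@c["T"][:3,:3].T+c["T"][:3,3]
        for a in((240,145),(318,141),(240,190),(315,190),(300,150),(332,202)): print(a,np.median(Q[a[1]-2:a[1]+3,a[0]-2:a[0]+3].reshape(-1,3),0).round(4))
        lm=np.zeros((480,640),bool);lm[130:200,228:327]=c["image"][130:200,228:327,1]>110
        print("lid",rect(c,biggest(lm),.01))
cx=np.array([np.cos(np.radians(15.8)),np.sin(np.radians(15.8))]);o=np.array([.466,-.0335])
print("expected +36:",o+.036*np.array([-cx[1],cx[0]]))
st()
```

```text
top [226 252] [241 267] ell ((458.7506408691406, -2.1330947875976562), (26.934436798095703, 27.118989944458008), 153.4965057373047) mean [ 0.45852959 -0.0022951 ] 44
(240, 145) [ 0.6708 -0.0143  0.0109]
(318, 141) [ 0.6728 -0.1581  0.011 ]
(240, 190) [ 0.5862 -0.0136  0.0107]
(315, 190) [ 0.5828 -0.1506  0.011 ]
(300, 150) [ 0.657  -0.1247  0.0108]
(332, 202) [ 0.5579 -0.181   0.02  ]
lid (630.10009765625, -83.00260925292969, 112.41712188720703, 164.36782836914062, -0.5067596435546875)
scene [231 222] [247 230] ell ((457.5896911621094, 0.1655014157295227), (24.592819213867188, 27.91388511657715), 41.21687316894531) mean [4.57637459e-01 2.40360505e-04] 36
expected +36: [0.45619791 0.00113985]
t9.33 p [ 0.633  -0.0817  0.1987] down [ 0.01  -0.004 -1.   ] jaw -0.32 w 0.0856 F [-0.3  0.3 -0.7] q [-0.24  0.53  0.07  1.1  -0.    1.33]
```

The lid is level, its plate top reads 11 mm at four corners. Red is near (0.458, -0.001).

apply_moves(
  rows=[
    {"dp":[-0.36,0.17,0],"dr":[0,0,0.015]},
    {"dp":[-0.73,0.33,0],"dr":[0,0,0.03]},
    {"dp":[-0.73,0.33,0],"dr":[0,0,0.03]},
  ],
  hand=0.53,
)

```text
time: 9.58
ee_pos: [0.5675, -0.0527, 0.1958]
tcp_rot: [-0.523, 0.476, -0.476, 0.523]
wrist_force: [0.9, -0.1, -0.0]
grip_width: 0.0515
```

apply_moves(
  rows=[
    {"dp":[-0.36,0.17,0],"dr":[0,0,0.015]},
    {"dp":[-0.73,0.33,0],"dr":[0,0,0.03]},
    {"dp":[-0.73,0.33,0],"dr":[0,0,0.03]},
  ],
)

```text
time: 9.83
ee_pos: [0.5023, -0.0238, 0.1935]
tcp_rot: [0.547, -0.453, 0.447, -0.544]
wrist_force: [0.9, 0.3, -0.2]
grip_width: 0.0451
```

apply_moves(
  rows=[
    {"dp":[-0.36,0.17,0],"dr":[0,0,0.015]},
    {"dp":[-0.73,0.33,0],"dr":[0,0,0.03]},
    {"dp":[-0.73,0.33,0],"dr":[0,0,0.03]},
    {"dp":[-0.73,0.33,0],"dr":[0,0,0.03]},
    {"dp":[-0.73,0.33,0],"dr":[0,0,0.03]},
  ],
)

```text
time: 10.25
ee_pos: [0.4444, 0.0024, 0.1932]
tcp_rot: [0.567, -0.427, 0.421, -0.564]
wrist_force: [0.3, -0.3, -0.3]
grip_width: 0.0454
```

Run:
```python
from h import *
st()
c=env.capture('wrist');cv2.imwrite('pics/w6.png',c['image'][:,:,::-1])
i=c["image"].astype(int); m=(i[...,0]>i[...,1]+50)&(i[...,0]>i[...,2]+50)
k=biggest(m);P=ray(c,k.reshape(-1,2),.023)[:,:2];print(k.min((0,1)),k.max((0,1)),cv2.fitEllipse((P*1000).astype(np.float32)))
```

```text
t10.25 p [0.4444 0.0024 0.1932] down [-0.009  0.001 -1.   ] jaw 16.27 w 0.0454 F [ 0.3 -0.3 -0.3] q [-0.16  0.19 -0.45  0.94 -0.    1.13]
[320 213] [351 244] ((457.2748107910156, 0.781102180480957), (27.22305679321289, 28.785730361938477), 26.914186477661133)
```

View pics/w6.png

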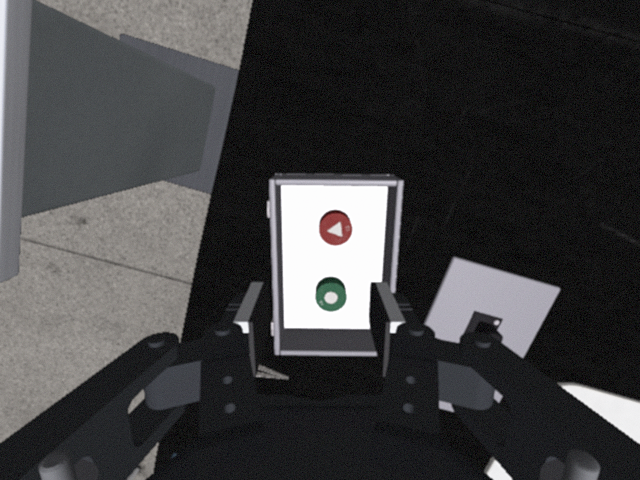

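The wrist view has red at (335,228) with its triangle and green at (330,294), with no fingers over either. The puck works out to about (0.4575, 0.0005).

apply_moves(
  rows=[
    {"dp":[0.16,-0.03,-0.4],"dr":[0,-0.003,-0.002]},
    {"dp":[0.16,-0.03,-0.8],"dr":[0,-0.003,-0.002]},
    {"dp":[0.16,-0.03,-0.95],"dr":[0,-0.003,-0.002]},
    {"dp":[0.16,-0.03,-0.95],"dr":[0,-0.003,-0.002]},
    {"dp":[0.16,-0.03,-0.95],"dr":[0,-0.003,-0.002]},
  ],
)

```text
time: 10.72
ee_pos: [0.4578, -0.0005, 0.1168]
tcp_rot: [-0.564, 0.427, -0.426, 0.564]
wrist_force: [-0.2, -0.2, 0.5]
grip_width: 0.0454
```

Run:
```python
from h import *
st()
c=env.capture('wrist');cv2.imwrite('pics/w7.png',c['image'][:,:,::-1])
i=c["image"].astype(int); m=(i[...,0]>i[...,1]+50)&(i[...,0]>i[...,2]+50)
k=biggest(m);P=ray(c,k.reshape(-1,2),.023)[:,:2];print(k.min((0,1)),k.max((0,1)),cv2.fitEllipse((P*1000).astype(np.float32)))
```

```text
t10.72 p [ 0.4578 -0.0005  0.1168] down [-0.001  0.001 -1.   ] jaw 15.86 w 0.0454 F [-0.2 -0.2  0.5] q [-0.16  0.3  -0.54  0.73  0.    1.13]
[300 227] [341 268] ((457.4984436035156, 0.7516610622406006), (27.586463928222656, 28.5159854888916), 17.09412956237793)
```

View pics/w7.png

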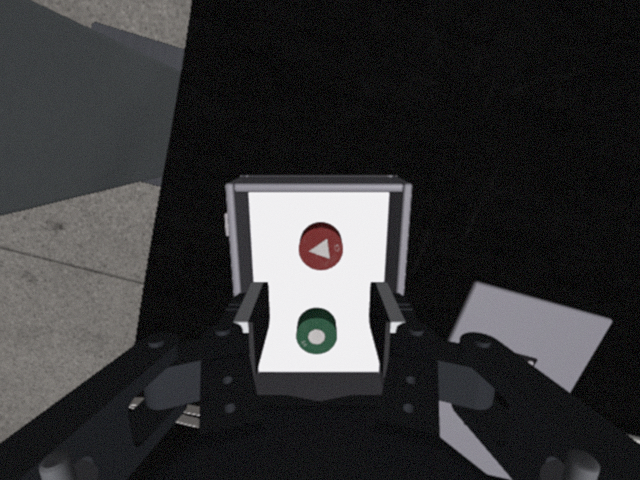

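Red at (320,247) is centred between the fingers (midpoint column 320). Descending carefully.

apply_moves(
  rows=[
    {"dp":[0,0.01,-0.2],"dr":[0,0,0]},
    {"dp":[0,0.01,-0.4],"dr":[0,0,0]},
    {"dp":[0,0.01,-0.6],"dr":[0,0,0]},
    {"dp":[0,0.01,-0.6],"dr":[0,0,0]},
    {"dp":[0,0.01,-0.6],"dr":[0,0,0]},
  ],
)

```text
time: 11.18
ee_pos: [0.459, 0.0002, 0.0704]
tcp_rot: [-0.564, 0.426, -0.426, 0.565]
wrist_force: [0.7, -0.1, 0.2]
grip_width: 0.0449
```

apply_moves(
  rows=[
    {"dp":[0,0,-0.1],"dr":[0,0,0]},
    {"dp":[0,0,-0.2],"dr":[0,0,0]},
    {"dp":[0,0,-0.3],"dr":[0,0,0]},
    {"dp":[0,0,-0.38],"dr":[0,0,0]},
    {"dp":[0,0,-0.42],"dr":[0,0,0]},
    {"dp":[0,0,-0.42],"dr":[0,0,0]},
    {"dp":[0,0,-0.42],"dr":[0,0,0]},
  ],
)

```text
time: 11.77
ee_pos: [0.4588, 0.0002, 0.0366]
tcp_rot: [-0.564, 0.426, -0.426, 0.565]
wrist_force: [-0.2, -0.3, -0.4]
grip_width: 0.0452
```

Run:
```python
from h import *
st()
for n in("wrist","scene"):
    c=env.capture(n);cv2.imwrite(f'pics/{n}8.png',c['image'][:,:,::-1])
```

```text
t11.77 p [4.588e-01 2.000e-04 3.660e-02] down [ 0.001  0.001 -1.   ] jaw 15.86 w 0.0452 F [-0.2 -0.3 -0.4] q [-0.16  0.42 -0.63  0.52  0.    1.13]
```

View pics/wrist8.png

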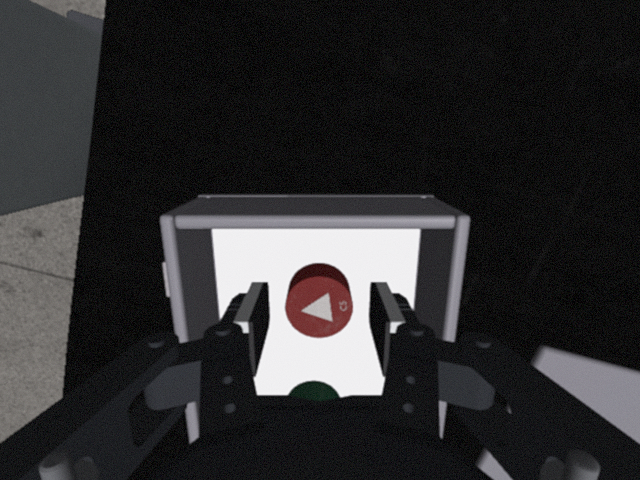

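Red at (318,300) sits between the pads, clear of the walls. I'll go down the last 8 mm and close gently.

apply_moves(
  rows=[
    {"dp":[-0.01,0,-0.05],"dr":[0,0,0]},
    {"dp":[-0.01,0,-0.1],"dr":[0,0,0]},
    {"dp":[-0.01,0,-0.1],"dr":[0,0,0]},
    {"dp":[-0.01,0,-0.1],"dr":[0,0,0]},
  ],
)

```text
time: 12.2
ee_pos: [0.4581, 0.0002, 0.0287]
tcp_rot: [-0.564, 0.426, -0.426, 0.565]
wrist_force: [-0.8, -0.5, -0.0]
grip_width: 0.0452
```

apply_moves(
  rows=[
    {"dp":[0,0,0],"dr":[0,0,0]},
    {"dp":[0,0,0],"dr":[0,0,0]},
    {"dp":[0,0,0],"dr":[0,0,0]},
    {"dp":[0,0,0],"dr":[0,0,0]},
    {"dp":[0,0,0],"dr":[0,0,0]},
    {"dp":[0,0,0],"dr":[0,0,0]},
    {"dp":[0,0,0],"dr":[0,0,0]},
  ],
  hand=0,
  squeeze=35,
)

```text
time: 12.78
ee_pos: [0.458, 0.0002, 0.0289]
tcp_rot: [-0.564, 0.426, -0.426, 0.565]
wrist_force: [-2.1, -0.2, 5.6]
grip_width: 0.0286
```

apply_moves(
  rows=[
    {"dp":[0,0,0.05],"dr":[0,0,0]},
    {"dp":[0,0,0.12],"dr":[0,0,0]},
    {"dp":[0,0,0.2],"dr":[0,0,0]},
    {"dp":[0,0,0.25],"dr":[0,0,0]},
    {"dp":[0,0,0.25],"dr":[0,0,0]},
  ],
)

```text
time: 13.2
ee_pos: [0.4588, 0.0001, 0.05]
tcp_rot: [-0.563, 0.425, -0.427, 0.565]
wrist_force: [1.1, -0.1, -1.0]
grip_width: 0.0286
```

Run:
```python
from h import *
st()
for n in("wrist","scene"):
    c=env.capture(n);cv2.imwrite(f'pics/{n}9.png',c['image'][:,:,::-1])
```

```text
t13.20 p [4.588e-01 1.000e-04 5.000e-02] down [ 0.003  0.001 -1.   ] jaw 15.86 w 0.0286 F [ 1.1 -0.1 -1. ] q [-0.16  0.4  -0.62  0.55  0.    1.13]
```

View pics/wrist9.png

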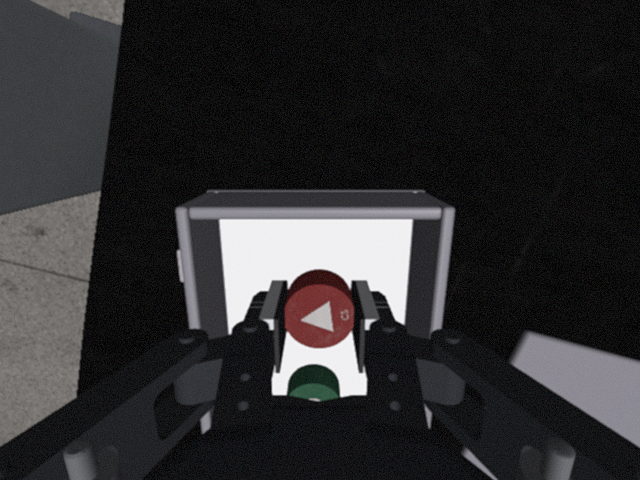

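Red is held between the pads at (319,310), and the grip is stable at 28.6 mm. Lifting out and carrying it to the tray.

apply_moves(
  rows=[
    {"dp":[0,0,0.2],"dr":[0,0,0]},
    {"dp":[0,0,0.45],"dr":[0,0,0]},
    {"dp":[0,0,0.7],"dr":[0,0,0]},
    {"dp":[0,0,0.9],"dr":[0,0,0]},
    {"dp":[0,0,0.9],"dr":[0,0,0]},
  ],
)

```text
time: 13.72
ee_pos: [0.46, -0.0001, 0.1236]
tcp_rot: [-0.563, 0.425, -0.428, 0.566]
wrist_force: [0.7, -0.0, -0.2]
grip_width: 0.0285
```

apply_moves(
  rows=[
    {"dp":[-0.02,-0.2,0],"dr":[0,0,0]},
    {"dp":[-0.04,-0.45,0],"dr":[0,0,0]},
    {"dp":[-0.06,-0.7,0],"dr":[0,0,0]},
    {"dp":[-0.08,-0.95,0],"dr":[0,0,0]},
  ],
)

```text
time: 14.05
ee_pos: [0.4531, -0.0766, 0.1229]
tcp_rot: [-0.563, 0.425, -0.427, 0.566]
wrist_force: [0.2, -0.6, -0.6]
grip_width: 0.0284
```

apply_moves(
  rows=[
    {"dp":[-0.02,-0.25,0],"dr":[0,0,0]},
    {"dp":[-0.04,-0.5,0],"dr":[0,0,0]},
    {"dp":[-0.06,-0.75,0],"dr":[0,0,0]},
    {"dp":[-0.08,-1.0,0],"dr":[0,0,0]},
  ],
)

```text
time: 14.38
ee_pos: [0.446, -0.1574, 0.1219]
tcp_rot: [-0.563, 0.425, -0.427, 0.566]
wrist_force: [0.1, 0.4, -1.5]
grip_width: 0.0286
```

apply_moves(
  rows=[
    {"dp":[-0.02,-0.25,0],"dr":[0,0,0]},
    {"dp":[-0.04,-0.5,0],"dr":[0,0,0]},
    {"dp":[-0.06,-0.75,0],"dr":[0,0,0]},
    {"dp":[-0.08,-1.0,0],"dr":[0,0,0]},
  ],
)

```text
time: 14.72
ee_pos: [0.439, -0.2382, 0.1209]
tcp_rot: [-0.563, 0.426, -0.427, 0.566]
wrist_force: [-0.1, -0.0, -0.1]
grip_width: 0.0285
```

apply_moves(
  rows=[
    {"dp":[-0.02,-0.25,0],"dr":[0,0,0]},
    {"dp":[-0.04,-0.5,0],"dr":[0,0,0]},
    {"dp":[-0.06,-0.75,0],"dr":[0,0,0]},
    {"dp":[-0.08,-1.0,0],"dr":[0,0,0]},
  ],
)

```text
time: 15.05
ee_pos: [0.432, -0.3188, 0.1198]
tcp_rot: [-0.563, 0.426, -0.426, 0.566]
wrist_force: [-0.1, -0.3, -0.7]
grip_width: 0.0285
```

Run:
```python
from h import *
st()
```

```text
t15.05 p [ 0.432  -0.3188  0.1198] down [ 0.002  0.003 -1.   ] jaw 15.88 w 0.0285 F [-0.1 -0.3 -0.7] q [-0.77  0.43 -0.33  0.81  0.    0.52]
```

apply_moves(
  rows=[
    {"dp":[-0.03,-0.3,0],"dr":[0,0,0]},
    {"dp":[-0.05,-0.6,0],"dr":[0,0,0]},
    {"dp":[-0.07,-0.95,0],"dr":[0,0,0]},
    {"dp":[-0.07,-0.95,0],"dr":[0,0,0]},
    {"dp":[-0.07,-0.95,0],"dr":[0,0,0]},
  ],
)

```text
time: 15.47
ee_pos: [0.4258, -0.3957, 0.1185]
tcp_rot: [-0.562, 0.427, -0.426, 0.565]
wrist_force: [-0.3, 0.6, -0.7]
grip_width: 0.0283
```

apply_moves(
  rows=[
    {"dp":[0,0,-0.2],"dr":[0,0,0]},
    {"dp":[0,0,-0.4],"dr":[0,0,0]},
    {"dp":[0,0,-0.6],"dr":[0,0,0]},
    {"dp":[0,0,-0.8],"dr":[0,0,0]},
    {"dp":[0,0,-0.8],"dr":[0,0,0]},
    {"dp":[0,0,-0.8],"dr":[0,0,0]},
  ],
)

```text
time: 15.97
ee_pos: [0.4253, -0.394, 0.0537]
tcp_rot: [-0.562, 0.428, -0.425, 0.566]
wrist_force: [-0.3, 0.2, 0.3]
grip_width: 0.0286
```

Run:
```python
from h import *
st()
for n in("scene","wrist"):
    c=env.capture(n);cv2.imwrite(f'pics/{n}10.png',c['image'][:,:,::-1])
```

```text
t15.97 p [ 0.4253 -0.394   0.0537] down [ 0.     0.006 -1.   ] jaw 15.81 w 0.0286 F [-0.3  0.2  0.3] q [-0.88  0.58 -0.27  0.72  0.    0.42]
```

View pics/scene10.png

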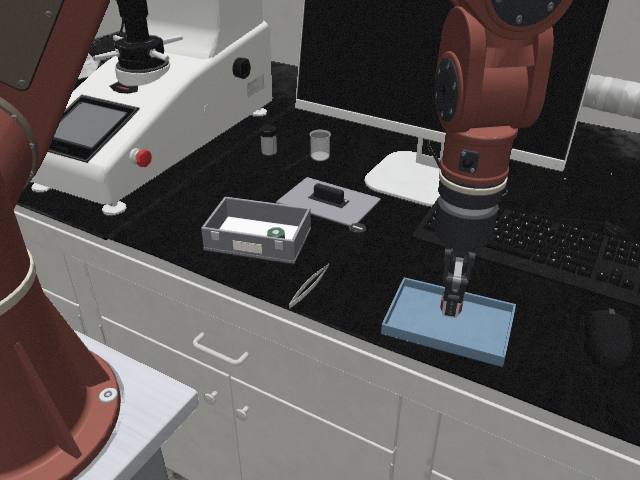

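View pics/wrist10.png

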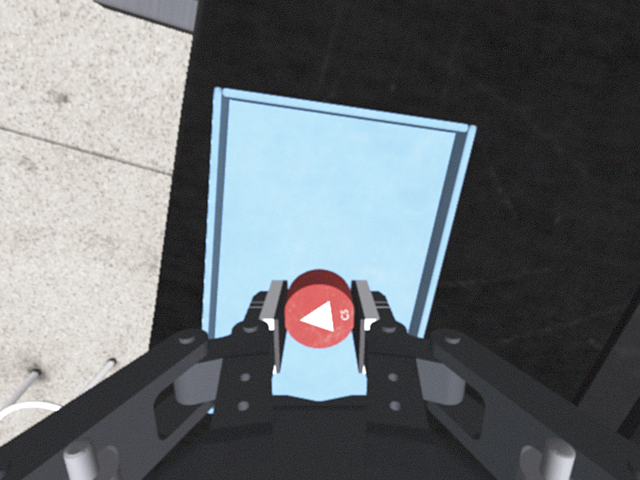

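Red is held at (319,310), upright and over the middle of the tray. Lowering slowly until it touches.

apply_moves(
  rows=[
    {"dp":[0,0,-0.06],"dr":[-0.002,0,0]},
    {"dp":[0,0,-0.12],"dr":[-0.002,0,0]},
    {"dp":[0,0,-0.18],"dr":[-0.002,0,0]},
    {"dp":[0,0,-0.24],"dr":[-0.002,0,0]},
    {"dp":[0,0,-0.24],"dr":[-0.002,0,0]},
    {"dp":[0,0,-0.24],"dr":[-0.002,0,0]},
  ],
)

```text
time: 16.57
ee_pos: [0.4259, -0.3952, 0.0356]
tcp_rot: [0.564, -0.426, 0.427, -0.564]
wrist_force: [0.1, 0.2, -0.7]
grip_width: 0.0286
```

apply_moves(
  rows=[
    {"dp":[0,0,-0.02],"dr":[0,0,0]},
    {"dp":[0,0,-0.04],"dr":[0,0,0]},
    {"dp":[0,0,-0.04],"dr":[0,0,0]},
  ],
)

```text
time: 16.82
ee_pos: [0.4258, -0.3951, 0.0321]
tcp_rot: [0.564, -0.426, 0.427, -0.564]
wrist_force: [-0.6, 0.7, -1.1]
grip_width: 0.0282
```

apply_moves(
  rows=[
    {"dp":[0,0,-0.01],"dr":[0,0,0]},
    {"dp":[0,0,-0.025],"dr":[0,0,0]},
    {"dp":[0,0,-0.025],"dr":[0,0,0]},
  ],
)

```text
time: 17.07
ee_pos: [0.4258, -0.3951, 0.03]
tcp_rot: [0.564, -0.426, 0.427, -0.564]
wrist_force: [-0.5, -0.5, -1.4]
grip_width: 0.0284
```

apply_moves(
  rows=[
    {"dp":[0,0,-0.007],"dr":[0,0,0]},
    {"dp":[0,0,-0.014],"dr":[0,0,0]},
    {"dp":[0,0,-0.014],"dr":[0,0,0]},
  ],
)

```text
time: 17.32
ee_pos: [0.4258, -0.3951, 0.029]
tcp_rot: [0.564, -0.426, 0.427, -0.564]
wrist_force: [-1.1, -0.5, 1.4]
grip_width: 0.0283
```

apply_moves(
  rows=[
    {"dp":[0,0,-0.005],"dr":[0,0,0]},
    {"dp":[0,0,-0.01],"dr":[0,0,0]},
    {"dp":[0,0,-0.01],"dr":[0,0,0]},
  ],
)

```text
time: 17.57
ee_pos: [0.4258, -0.3951, 0.0289]
tcp_rot: [0.564, -0.426, 0.427, -0.564]
wrist_force: [-2.0, 2.3, 9.4]
grip_width: 0.0284
```

The specimen is on the tray floor (9 N). Opening partway and rising straight up.

apply_moves(
  rows=[
    {"dp":[0,0,0.01],"dr":[0,0,0]},
    {"dp":[0,0,0.01],"dr":[0,0,0]},
    {"dp":[0,0,0.01],"dr":[0,0,0]},
    {"dp":[0,0,0.01],"dr":[0,0,0]},
    {"dp":[0,0,0.01],"dr":[0,0,0]},
    {"dp":[0,0,0.01],"dr":[0,0,0]},
  ],
  hand=0.6,
)

```text
time: 18.07
ee_pos: [0.4258, -0.3951, 0.0296]
tcp_rot: [0.564, -0.426, 0.427, -0.564]
wrist_force: [0.6, 0.0, -0.2]
grip_width: 0.0512
```

apply_moves(
  rows=[
    {"dp":[0,0,0.15],"dr":[0,0,0]},
    {"dp":[0,0,0.4],"dr":[0,0,0]},
    {"dp":[0,0,0.7],"dr":[0,0,0]},
    {"dp":[0,0,1.0],"dr":[0,0,0]},
  ],
)

```text
time: 18.4
ee_pos: [0.4254, -0.3947, 0.11]
tcp_rot: [0.564, -0.426, 0.427, -0.564]
wrist_force: [0.8, -0.3, 0.9]
grip_width: 0.0512
```

apply_moves(
  rows=[
    {"dp":[0,0,0.4],"dr":[0,0,0]},
    {"dp":[0,0,0.8],"dr":[0,0,0]},
    {"dp":[0,0,1.0],"dr":[0,0,0]},
    {"dp":[0,0,1.0],"dr":[0,0,0]},
    {"dp":[0,0,1.0],"dr":[0,0,0]},
    {"dp":[0,0,1.0],"dr":[0,0,0]},
  ],
)

```text
time: 18.9
ee_pos: [0.425, -0.3943, 0.1891]
tcp_rot: [0.564, -0.427, 0.427, -0.564]
wrist_force: [-0.1, 0.5, -0.3]
grip_width: 0.0511
```

Run:
```python
from h import *
st()
for n in("scene","wrist","top"):
    c=env.capture(n);cv2.imwrite(f'pics/{n}11.png',c['image'][:,:,::-1])
    i=c["image"].astype(int)
    if n!="top":
        m=(i[...,0]>i[...,1]+50)&(i[...,0]>i[...,2]+50)
        m[:,:360 if n=="scene" else 0]=0; m[:250 if n=="scene" else 0]=0
        k=biggest(m);P=ray(c,k.reshape(-1,2),.023)[:,:2];e=cv2.fitEllipse((P*1000).astype(np.float32));print(n,e)
        p=(np.array(e[0])/1000-[.4264,-.395]);a=np.radians(7.85);print("in tray",p@np.array([np.cos(a),np.sin(a)]),p@np.array([-np.sin(a),np.cos(a)]))
```

```text
t18.90 p [ 0.425  -0.3943  0.1891] down [-0. -0. -1.] jaw 15.79 w 0.0511 F [-0.1  0.5 -0.3] q [-0.87  0.44 -0.11  1.02 -0.    0.42]
scene ((424.5538635253906, -394.9685363769531), (27.603822708129883, 27.729082107543945), 108.00950622558594)
in tray -0.001824539078215797 0.00028331430341888356
wrist ((424.5545654296875, -394.3425598144531), (27.868261337280273, 30.389081954956055), 14.518918991088867)
in tray -0.0017383478029028444 0.0009033289915746635
```

View pics/scene11.png

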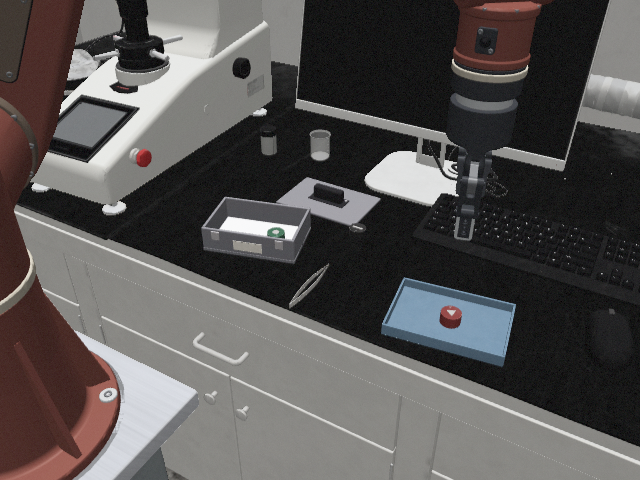

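View pics/wrist11.png

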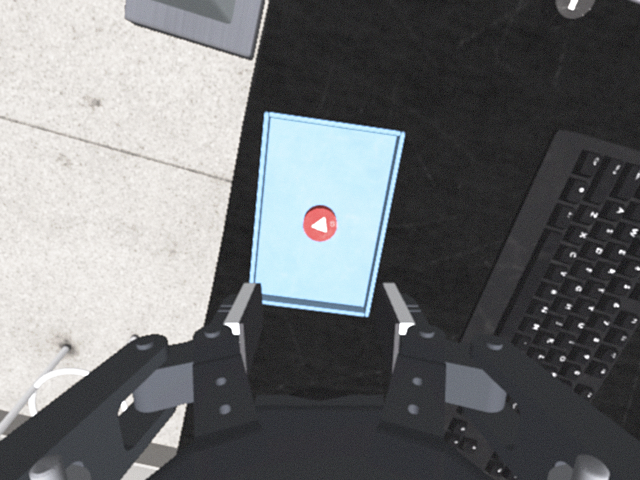

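Red stands upright in the tray at (451,316) in the scene view and (320,224) in the wrist view. The gripper is clear, the lid is flat at (330,200), and green is still in the case.

```bash
python3 -c "
from plant import env
print(env.hand_in())"
```

```text
the job is handed in; nothing more can be done
None
```

The lid is off and flat on the bare bench, and the red specimen is standing in the blue tray, released. I handed the job in at about 19 s; no verdict is reported back.

- **Lid:** I lifted it by its bar and laid it grip side up beyond the case, centred near (0.630, -0.083). Depth readings near its four corners put the plate top at 11 mm, within about 0.3 mm of each other, so it is level. It is close to the small dark object on the bench but not touching it.
- **Red specimen:** I gripped it across its rim, lowered it to the tray floor (9 N on contact), opened the fingers and rose clear. The scene and wrist views both put it within 2 mm of the tray's centre, upright with its triangle up.
- **Green specimen:** it is still in the case.

No check failed. The cameras disagreed by about 3 mm on where the red specimen stood in the case; I used the close wrist view, and the grasp was centred.

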